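# Clamp a tube insert in the shaker with the slip-clutch thumbscrew

## Task

Stand the square tube insert upright on the shaker's deck, centred between the clamp jaws with its flat sides facing them, and let go. Then turn the upright thumbscrew clockwise until its clutch slips for the first time, stop right there and let go, so that the jaws hold the insert firmly; turning on past the first slip winds the clutch up and cracks the insert. Leave the other things on the bench where they are.

Things in the scene. Friction and masses are not known exactly. Their poses are not given: they have to be found in the camera images.
- insert: white plastic tube insert: a block 56 x 56 mm, 45 mm tall, with four dark tube wells in its top and a round lifting stem, 12 mm in diameter, from the middle of the top up to 90 mm above the underside. 0.1 to 0.2 kg. Origin at the centre of its underside, z up, x and y square to its four flat sides. Starts upright on the bench.
- shaker: low white box fixed to the bench, 160 mm (x) by 270 mm (y), with a steel deck 50 mm above the bench, carrying the clamp: fixed jaw at +y, moving jaw, then grey gear housing with the upright thumbscrew at -y. Origin on the bench under the bay; x runs along the jaw faces, y from moving to fixed jaw. The clamp keeps its squeeze when let go.
- bay (a point): point on the deck where the middle of the insert's underside is to stand; axes as the shaker. The fixed aluminium jaw (80 mm long, 34 mm tall) has its face at y = +31 mm from here; the moving jaw's rubber face starts between y = -31 and -39 mm (its shims vary and are not measured), so the insert has 6 to 14 mm of free room in all.
- jaw: moving jaw: aluminium bar 70 mm long, 12 mm thick, 31 mm tall, with a black rubber facing. Origin on the deck under the middle of the bar, at the start 51 mm to the -y side of point bay. Slides to +y, 6 mm for each radian that the thumbscrew's steel collar turns clockwise, and stays where it is left.
- knob_grip (a point): grip point on the thumbscrew's upright axis: a black fluted round knob, 37 mm in diameter, 32 mm tall, white index line on top, above a steel collar 48 mm in diameter. The point is 111 mm above the bench, 109 mm to the -y side of point bay; the knob reaches 20 mm below and 12 mm above it. It can be regripped and turned without end.
- thumbscrew: the knob; origin 20 mm under point knob_grip. Clockwise from above tightens. Drag 0.38 N m while turning freely; once the insert is squeezed (after 1.0 to 2.4 rad) the torque climbs within 0.1 rad to 0.62 N m and the clutch slips: jaw and collar stand still, squeeze 40 N. At rest both readings are lower, their step is not. 0.1 rad more slip adds 4 N; it cracks at 56 N. Grip with 70 N.
- bucket: bystander: dark round metal centrifuge bucket with a domed lid, 62 mm in diameter, 70 mm tall; origin at the centre of its underside
- bottle: bystander: bottle 56 mm in diameter, 120 mm tall; origin at the centre of its underside
- tipbox: bystander: grey pipette-tip box with clear lid, 82 x 117 mm, 57 mm tall; origin at the centre of its underside
There are look-alikes about, which are no part of the job. What is shaped like the insert but yellow is not meant.

How it is judged:
By the outcome, as a careful person would: the job done as asked, in the order asked, and still so for the second after the job is handed in, with the robot touching nothing.
It also fails if it takes over 72 s, if anything falls off the work surface, if the arm or the gripper's body presses on something with over 40 N, if the wrist force passes 120 N, or if a joint passes its speed limit or range.

## Robot

A 6-joint arm with a two-finger parallel gripper is mounted at the origin on the work surface. World frame = base frame: x ahead of the robot, y to its left, z up, the work surface at z = 0. Lengths are in mm, angles in rad, forces in N, time in s.
With the tool pointing down it reaches from about 300 to 750 mm from the base axis. Payload 8.5 kg.
Tool frame: the origin (TCP) lies midway between the tips of the shut fingers; the grasp point (between the pads) lies ctrl.tcp_to_grasp behind it (ctrl.tcp_to_grasp is the distance from the TCP to the grasp point, in mm); z points along the fingers, y is the line along which they close (so a half turn about z gives the same grasp; the last joint's range is limited). The gripper opens to 88 mm and grips with 3 to 60 N. Pads are 18 mm wide; open, the fingers measure 123 mm over their backs; the gripper's body (75 mm by 187 mm) begins 45 mm behind the grasp point.
Start: joints at [-1.395, 0.381, 1.297, -0, 1.464, -0.215], TCP at [209.503, -508.516, 238.748] pointing down, gripper open.
Joint ranges: [-3.11, 3.11], [-0.89, 2.33], [0.22, 2.48], [-1.42, 4.56], [0.17, 2.85], [-2.88, 2.88]. Speed limits (rad/s): [2.39, 2.39, 3.14, 3.14, 3.14, 3.14].

## Interface

Orientations are given as a unit quaternion [w, x, y, z].
In Python, from rig import ctrl gives the robot as it stands.
- The arm moves only by the tool apply_moves, never from a script. Its argument "plan" is a list of rows, each a list of 7 numbers: the turn, a rotation vector about the tool's x, y, z in units of 5 degrees (1.0 is 5 degrees), then the shift along the tool's x, y, z in units of 30 mm (1.0 is 30 mm), then the opening, from 0 (shut) to 1 (fully open). A call has 1 to 10 rows; each row shifts and turns the commanded pose from where the row before left it, along the tool's axes as they then stand; what a row does not reach is not made up. A row lasts 1/12 s, in which the tool goes at most 41.7 mm and 7.16 degrees, less where a joint would pass 70% of its speed; a pose out of reach is approached as far as the arm can. A call is refused whole if a number of a shift passes 1 or a number of a turn 1, either way. A call with a gripper value outside its range is refused whole. The fingers move at their own pace and stop on an object; the grip force is fixed at half the most. Time passes only in rows, so rows that do not move let the fingers close. It gives the time, the measured TCP pose, the force, the opening and the grip force at its end, in the units of the state.
- ctrl.state(): the state, without advancing time (a new reading comes with each control period).
- ctrl.camera(name): name is "scene" or "side" or "wrist"; returns the picture (480x640x3 uint8, red, green, blue); there is no depth.
- ctrl.camera_info(name): a dict with "fx", "fy", "cx", "cy" (pixels), "k1" (the pictures are not rectified: a ray, as slopes to the right and down, at radius r is drawn at 1 + k1 r^2 times it, then the intrinsics apply), "cam_to_world" (4x4, takes a point from camera to world coordinates). Camera axes: x right, y down, z forward; pixel columns grow to the right and rows downward; lengths in mm; the calibration is good to about 2 mm. A picture is of the moment at which its call begins: read the wrist's pose just before it. camera_info takes no time and is no camera call; for the wrist camera it gives the pose at the moment of the call.
- ctrl.hand_in(): hands the job in; it is judged then, once.
Trained networks look in the newest picture that a camera, given by its name, has taken for a name from the list of things; names that differ only in an ending like _2 or _b are one class to them, and where a whole thing is asked for, a point or a joint stands for the part that bears it (a point fixed in the world has none). Each returns a list of dicts, best first, with "score" (0 to 1); they miss things now and then, are a little off and sometimes report something else, mostly with a low value. They report only what shows in the picture. A call takes as long as a camera call. They do not tell look-alikes from the thing itself.
- ctrl.look_for(name, camera): "point" ([x, y, z] in mm, in world coordinates, good to about 4 mm: the middle of the surface that is visible of it).
- ctrl.regions_of(name, camera): "pixels" (480x640 bool, what is visible of it).
The state is a dict: "clock": time; "joint_positions": joint angles; "qd": joint speeds; "joint_torque": joint torques, N m; "tool_pos": TCP position; "orientation": TCP orientation; "ft_force": force on the tool from outside, world axes, zero at the start; "torque": the same for the moment, N m; "grip_width": finger opening in mm; "finger_force": force on a finger pad.
Only numpy, scipy, OpenCV 4.12 (cv2) and the standard library are available. Lean on these libraries where they do the work, as an engineer would, in place of code of your own. Each camera call takes 0.05 s, during which the arm holds its last target. There are 200 camera calls.

## Working session

There is one attempt and no reset: what is moved stays moved. The work goes in short steps, Python scripts to look and compute and a tool call to move; the robot and the scene stay as the last step left them, time stands still between calls to the robot, and variables do not carry over. Pictures are saved under pics/ and viewed, at most 10 in all, crops included, and the job is handed in when it is done.

Besides the shell and the picture viewer there is one more tool, called by a JSON object that holds its "op" and its "data", one argument or row to a line. apply_moves: Moves the arm, as the interface text tells. Its arguments: {"type":"object","properties":{"plan":{"type":"array","items":{"type":"array","items":{"type":"number"}}}},"required":["plan"]}

```bash
ls; mkdir -p pics
cat > h.py <<'E'
from rig import ctrl
import numpy as np, cv2
from scipy.spatial.transform import Rotation as R
def snap(cam,fn=None):
    im=ctrl.camera(cam)
    if fn: cv2.imwrite('pics/'+fn,im[:,:,::-1])
    return im
def ray(cam,u,v,info=None):
    i=info or ctrl.camera_info(cam); K=np.array([[i['fx'],0,i['cx']],[0,i['fy'],i['cy']],[0,0,1.]])
    p=cv2.undistortPoints(np.array([[[u,v]]],float),K,np.array([i['k1'],0,0,0.]))[0,0]
    T=np.array(i['cam_to_world']); return T[:3,3],T[:3,:3]@np.array([p[0],p[1],1])
def onz(cam,u,v,z,info=None):
    o,d=ray(cam,u,v,info); return o+d*(z-o[2])/d[2]
def proj(cam,P,info=None):
    i=info or ctrl.camera_info(cam);T=np.linalg.inv(np.array(i['cam_to_world']))
    q=T[:3,:3]@np.array(P,float)+T[:3,3]; x=q[:2]/q[2]; f=1+i['k1']*(x@x)
    return np.array([i['fx']*x[0]*f+i['cx'],i['fy']*x[1]*f+i['cy']])
E
python3 - <<'E'
from h import *
a=snap('scene','s0.png');b=snap('side','d0.png')
for c in('scene','side'):
  T=np.array(ctrl.camera_info(c)['cam_to_world']);print(c,T[:3,3].round(),T[:3,2].round(2))
  for n in('insert','shaker','jaw','knob_grip','bucket','bottle','tipbox'):
    print(c,n,[(np.round(d['point']).tolist(),round(d['score'],2),proj(c,d['point']).round().tolist()) for d in ctrl.look_for(n,c)[:3]])
s=ctrl.state();print(s['clock'],s['orientation'],s['grip_width'],ctrl.tcp_to_grasp)
E
```

```text
pics
scene [1383.  480.  851.] [-0.66 -0.35 -0.67]
scene insert [([447.0, -140.0, 41.0], 0.91, [280.0, 190.0]), ([462.0, -251.0, 37.0], 0.61, [246.0, 184.0])]
scene shaker [([576.0, 99.0, 47.0], 0.73, [333.0, 241.0]), ([617.0, -253.0, 50.0], 0.34, [213.0, 208.0])]
scene jaw [([548.0, 72.0, 73.0], 0.88, [329.0, 224.0])]
scene knob_grip [([533.0, 13.0, 120.0], 0.48, [311.0, 199.0])]
scene bucket [([616.0, -254.0, 48.0], 0.86, [213.0, 208.0])]
scene bottle [([768.0, -59.0, 68.0], 0.98, [237.0, 260.0])]
scene tipbox [([668.0, 434.0, 59.0], 0.57, [450.0, 310.0])]
side [ 115. 1022.  792.] [ 0.37 -0.74 -0.55]
side insert [([429.0, -134.0, 37.0], 0.93, [402.0, 234.0]), ([443.0, -243.0, 44.0], 0.84, [409.0, 212.0]), ([633.0, 448.0, 56.0], 0.16, [215.0, 346.0])]
side shaker [([521.0, 113.0, 52.0], 0.93, [334.0, 271.0]), ([512.0, 23.0, 114.0], 0.66, [352.0, 232.0])]
side jaw [([536.0, 84.0, 77.0], 0.97, [333.0, 255.0])]
side knob_grip [([521.0, 24.0, 117.0], 0.67, [349.0, 230.0])]
side bucket [([596.0, -240.0, 51.0], 0.6, [360.0, 200.0])]
side bottle [([748.0, -48.0, 59.0], 0.97, [283.0, 217.0])]
side tipbox [([635.0, 447.0, 54.0], 0.97, [214.0, 347.0])]
0.8 [-1.22691041e-05  9.80965033e-01  1.94184456e-01 -2.37206487e-05] 88.03937866697196 18.700000000000003
```

View pics/s0.png

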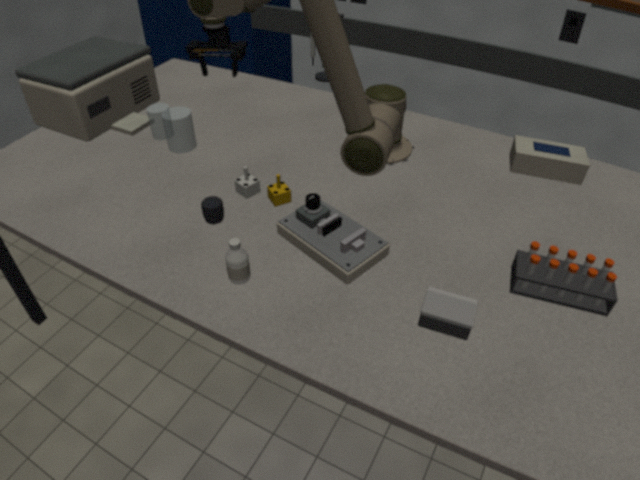

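View pics/d0.png

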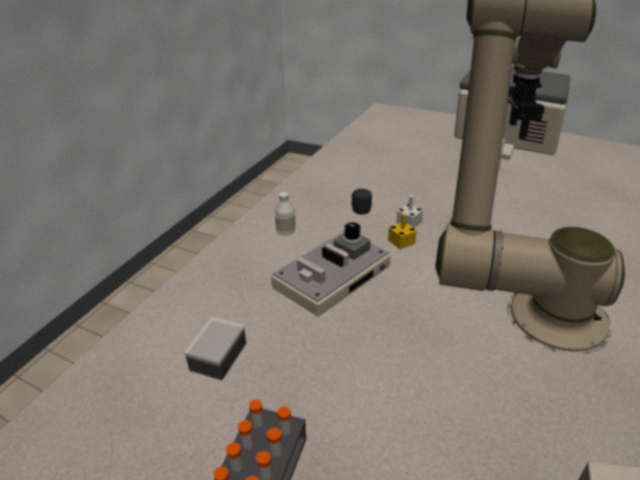

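The lookalikes are a white insert (scene 246,184; side 409,212) and a yellow one (scene 280,190; side 402,234). White fits the description. I'll move the wrist camera closer to confirm.

{"op": "apply_moves", "data": {
  "plan": [
    [0,0,0,0.9,-0.55,-0.2,1],
    [0,0,0,0.9,-0.55,-0.2,1],
    [0,0,0,0.9,-0.55,-0.2,1],
    [0,0,0,0.9,-0.55,-0.2,1],
    [0,0,0,0.9,-0.55,-0.2,1],
    [0,0,0,0.9,-0.55,-0.2,1],
    [0,0,0,0.9,-0.55,-0.2,1],
    [0,0,0,0.9,-0.55,-0.2,1],
    [0,0,0,0.9,-0.55,-0.2,1],
    [0,0,0,0,0,0,1]
  ]
}}

```text
clock: 1.63
tool_pos: [379.8, -275.2, 294.2]
orientation: [0.001, 0.981, 0.196, 0.001]
ft_force: [0.5, 0.2, 0.3]
grip_width: 88.4
finger_force: 0.0
```

Run:
```python
from h import *
s=ctrl.state();print(s['tool_pos'],s['orientation'],s['clock'])
i=ctrl.camera_info('wrist');T=np.array(i['cam_to_world']);print(T.round(3),i['fx'],i['k1'])
a=snap('wrist','w0.png')
for n in('insert','bucket','knob_grip','jaw','shaker'):
    print(n,[(np.round(d['point']).tolist(),round(d['score'],2),proj('wrist',d['point']).round().tolist()) for d in ctrl.look_for(n,'wrist')[:3]])
```

```text
[ 379.80353165 -275.23858163  294.19074783] [6.66381476e-04 9.80537178e-01 1.96329427e-01 1.07442619e-03] 1.6333
[[ 3.85000e-01 -8.83000e-01 -2.67000e-01  4.49665e+02]
 [-9.23000e-01 -3.68000e-01 -1.14000e-01 -2.46763e+02]
 [ 2.00000e-03  2.91000e-01 -9.57000e-01  4.40824e+02]
 [ 0.00000e+00  0.00000e+00  0.00000e+00  1.00000e+00]] 382.54033800486343 -0.0029839342901510526
insert [([436.0, -152.0, 45.0], 0.88, [215.0, 96.0]), ([445.0, -255.0, 43.0], 0.55, [317.0, 130.0])]
bucket [([575.0, -275.0, 32.0], 0.64, [390.0, 3.0])]
knob_grip []
jaw []
shaker [([450.0, -22.0, 44.0], 0.77, [84.0, 23.0])]
```

View pics/w0.png

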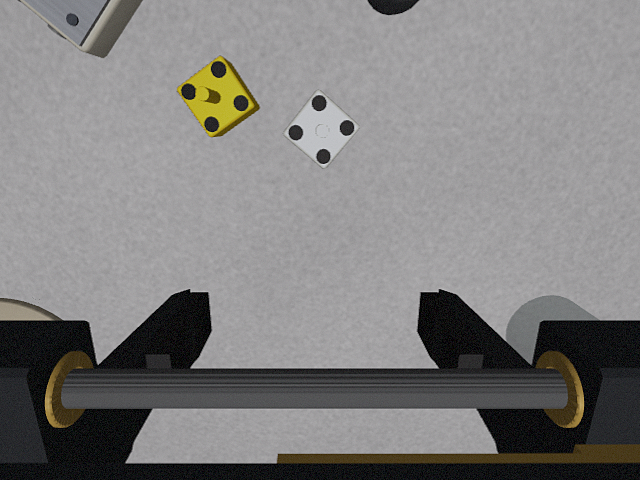

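The wrist picture shows the white insert with its top at (321,130), edges roughly diagonal, and the yellow lookalike at (217,97). White is the one meant. Next I'll look at the shaker.

Run:
```python
from h import *
im=cv2.imread('pics/w0.png')
r=im[60:200,262:380].astype(int)
m=((r.min(2)>195)).astype(np.uint8)
m=cv2.morphologyEx(m,cv2.MORPH_OPEN,np.ones((3,3)))
n,l,st,_=cv2.connectedComponentsWithStats(m);k=1+st[1:,4].argmax();print(st[k])
ct=max(cv2.findContours((l==k).astype(np.uint8),0,2)[0],key=cv2.contourArea)
P=np.array([onz('wrist',p[0][0]+262,p[0][1]+60,45)[:2] for p in ct],np.float32)
print(cv2.minAreaRect(P))
cv2.imwrite('pics/c0.png',np.hstack([cv2.resize(im[60:200,262:380],None,fx=3,fy=3),cv2.resize(cv2.cvtColor(m*255,8),None,fx=3,fy=3)]))
```

```text
Traceback (most recent call last):
ValueError: attempt to get argmax of an empty sequence
```

{"op": "apply_moves", "data": {
  "plan": [
    [0,0,0,0.4,-0.9,0,1],
    [0,0,0,0.4,-0.9,0,1],
    [0,0,0,0.4,-0.9,0,1],
    [0,0,0,0.4,-0.9,0,1],
    [0,0,0,0.4,-0.9,0,1],
    [0,0,0,0.4,-0.9,0,1],
    [0,0,0,0.4,-0.9,0,1],
    [0,0,0,0.4,-0.9,0,1],
    [0,0,0,0.4,-0.9,0,1],
    [0,0,0,0,0,0,1]
  ]
}}

```text
clock: 2.77
tool_pos: [384.4, -10.0, 292.8]
orientation: [-0.001, 0.981, 0.195, 0.0]
ft_force: [0.5, 0.2, 0.6]
grip_width: 88.1
finger_force: 0.0
```

Run:
```python
from h import *
s=ctrl.state();print(s['tool_pos'],s['orientation'],s['clock'])
i=ctrl.camera_info('wrist')
a=snap('wrist','w1.png')
np.save('w1.npy',i,allow_pickle=True)
for n in('knob_grip','jaw','shaker'):
    print(n,[(np.round(d['point']).tolist(),round(d['score'],2),proj('wrist',d['point']).round().tolist()) for d in ctrl.look_for(n,'wrist')[:3]])
```

```text
[384.38511239 -10.04666408 292.7914477 ] [-5.15133009e-04  9.80724147e-01  1.95396686e-01  1.29752176e-04] 2.7667
knob_grip [([517.0, 17.0, 119.0], 0.94, [343.0, 45.0])]
jaw [([528.0, 71.0, 81.0], 0.74, [284.0, 13.0])]
shaker [([507.0, 26.0, 48.0], 0.65, [323.0, 66.0])]
```

View pics/w1.png

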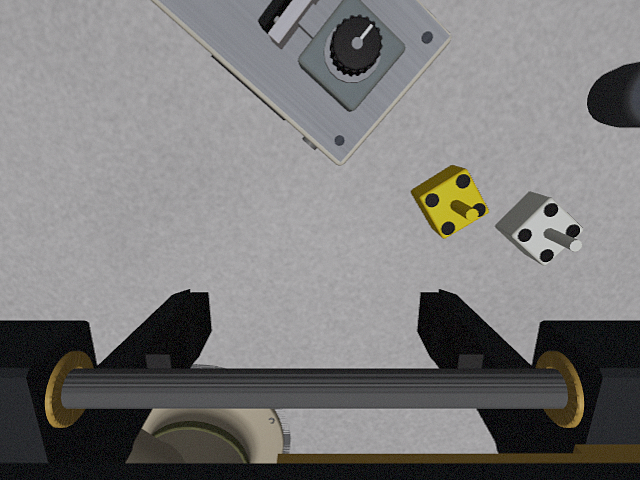

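The shaker shows only partly, with the knob at (357,45) and its near corner at (340,163). I'll move forward to see all of it, and locate the insert from its dark wells.

{"op": "apply_moves", "data": {
  "plan": [
    [0,0,0,0.9,-0.2,-0.3,1],
    [0,0,0,0.9,-0.2,-0.3,1],
    [0,0,0,0.9,-0.2,-0.3,1],
    [0,0,0,0.9,-0.2,-0.3,1],
    [0,0,0,0.9,-0.2,-0.3,1],
    [0,0,0,0,0,0,1]
  ]
}}

```text
clock: 3.47
tool_pos: [501.6, 66.5, 338.0]
orientation: [-0.0, 0.981, 0.194, 0.001]
ft_force: [0.0, 0.8, 0.2]
grip_width: 88.2
finger_force: 0.0
```

```bash
cat > ins.py <<'E'
from h import *
def wells(im,info,box,z):
    u0,v0,u1,v1=box; g=cv2.cvtColor(im[v0:v1,u0:u1],cv2.COLOR_RGB2GRAY)
    n,l,st,c=cv2.connectedComponentsWithStats((g<75).astype(np.uint8))
    c=[c[k]+[u0,v0] for k in range(1,n) if 60<st[k,4]<900]
    P=np.array([onz('wrist',*p,z,info)[:2] for p in c]); return np.array(c),P
E
python3 - <<'E'
from ins import *
s=ctrl.state();print(s['tool_pos'],s['clock'])
i=ctrl.camera_info('wrist');im=snap('wrist','w2.png')
np.save('w2.npy',i,allow_pickle=True)
for n in('knob_grip','jaw','shaker'):
    print(n,[(np.round(d['point']).tolist(),round(d['score'],2),proj('wrist',d['point'],i).round().tolist()) for d in ctrl.look_for(n,'wrist')[:3]])
E
cat > T0.py <<'E'
import numpy as np
E
python3 - <<'E'
from ins import *
w1=np.load('w1.npy',allow_pickle=True).item()
c,P=wells(cv2.imread('pics/w1.png')[:,:,::-1].copy(),w1,(505,190,590,270),45)
print(c.round(),P.round(1),P.mean(0),np.linalg.norm(P-P.mean(0),axis=1),np.degrees(np.arctan2(*(P-P.mean(0)).T[::-1])))
E
```

```text
[501.62177341  66.47220995 337.99950057] 3.4667
knob_grip []
jaw [([538.0, 73.0, 84.0], 0.8, [320.0, 165.0])]
shaker [([551.0, 91.0, 50.0], 0.74, [309.0, 145.0])]
[[551. 210.]
 [573. 231.]
 [524. 235.]
 [546. 255.]] [[ 471.4 -244.3]
 [ 460.9 -278.8]
 [ 436.9 -233.5]
 [ 426.3 -268. ]] [ 448.89360637 -256.12876196] [25.43835779 25.62400058 25.61897339 25.52258035] [  27.68838515  -61.99062917  117.82107293 -152.32215195]
```

View pics/w2.png

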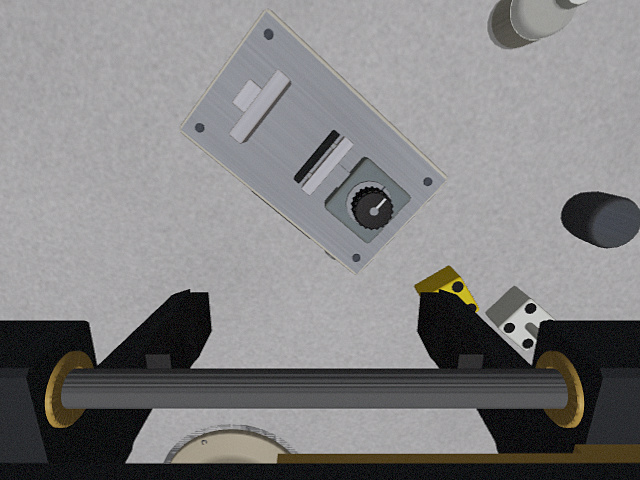

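The picture shows the whole shaker: screws at (268,34), (200,128), (428,182) and (356,258), the knob top at (374,210), the fixed jaw around (265,105) and the moving jaw around (325,165).

Run:
```python
from ins import *
w=np.load('w2.npy',allow_pickle=True).item()
im=cv2.imread('pics/w2.png')[:,:,::-1].copy();g=cv2.cvtColor(im,7)
S=[]
for u,v in((268,34),(200,128),(428,182),(356,258)):
    p=g[v-9:v+10,u-9:u+10];m=(p<100);yy,xx=np.nonzero(m);S.append(onz('wrist',u-9+xx.mean(),v-9+yy.mean(),50,w)[:2])
S=np.array(S);a,b,c,d=S  # a +x+y? 
print(S.round(1)); 
for p,q in((a,c),(b,d),(b,a),(d,c)): print(np.linalg.norm(q-p).round(1),np.degrees(np.arctan2(*(q-p)[::-1])).round(2))
C=S.mean(0)
u=((a-c)+(b-d));u/=np.linalg.norm(u);yaw=np.arctan2(u[1],u[0])-np.pi/2;ex=np.array([np.cos(yaw),np.sin(yaw)]);print('yaw',np.degrees(yaw),'C',C)
# knob top circle
k=(g[180:235,350:398]<70).astype(np.uint8);n,l,st,cc=cv2.connectedComponentsWithStats(k);j=1+st[1:,4].argmax();print(st[j])
ct=max(cv2.findContours((l==j).astype(np.uint8),0,2)[0],key=cv2.contourArea)
print('black blob',cv2.minEnclosingCircle(ct))
K=onz('wrist',374,209.5,123,w)[:2];print('knob',K,'rel C along x,y',(K-C)@ex,(K-C)@u)
bay=K+109*u;print('bay via knob',bay)
# predicted overlays using bay on centre line
bay=C+((K-C)@u+109)*u
def W(x,y,z):return [*(bay+x*ex+y*u),z]
o=im[:,:,::-1].copy()
def line(*P):
    q=np.array([proj('wrist',W(*p),w) for p in P])*2
    return q
o=cv2.resize(o[0:300,150:470],None,fx=2.5,fy=2)if 0 else cv2.resize(o[0:300,150:470],None,fx=2.5,fy=2.5)
def dr(P,col):
    q=np.array([(proj('wrist',W(*p),w)-[150,0]+.5)*2.5 for p in P]).round().astype(int);cv2.polylines(o,[q.reshape(-1,1,2)],True,col,1)
dr([(-40,31,84),(40,31,84)],(0,0,255));dr([(-35,-57,81),(35,-57,81),(35,-45,81),(-35,-45,81)],(0,255,0))
dr([(18.5*np.cos(t),-109+18.5*np.sin(t),123) for t in np.arange(0,6.28,.2)],(0,255,255))
dr([(24*np.cos(t),-109+24*np.sin(t),85) for t in np.arange(0,6.28,.2)],(255,255,0))
dr([(-28,-28,50),(28,-28,50),(28,28,50),(-28,28,50)],(255,0,255))
print(bay);cv2.imwrite('pics/o2.png',o)
```

```text
[[636.7 171.3]
 [522.4 209. ]
 [564.8 -47.8]
 [450.5 -10.2]]
230.7 -108.15
230.8 -108.17
120.3 -18.25
120.4 -18.2
yaw -18.160220358438966 C [543.59092507  80.56447313]
[   1    6   42   44 1257]
black blob ((23.098291397094727, 26.850427627563477), 22.64710235595703)
knob [522.08395305  11.09509598] rel C along x,y 1.216207171027853 -72.71220699563862
bay via knob [556.0565598  114.66566125]
[554.90093352 115.04472298]
```

View pics/o2.png

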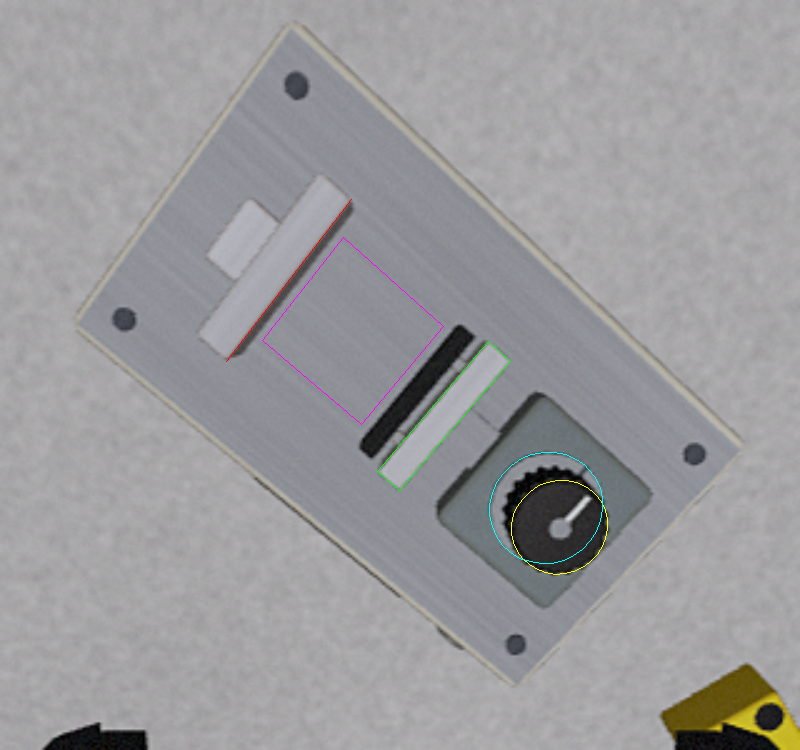

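The overlay fits well: bay (555,115), yaw −18.2°, knob axis (521,11.5). I'll turn the tool by 40°, coming down a little, and cross-check the insert against the first picture.

{"op": "apply_moves", "data": {
  "plan": [
    [0,0,1,0,0,0.3,1],
    [0,0,1,0,0,0.3,1],
    [0,0,1,0,0,0.3,1],
    [0,0,1,0,0,0.3,1],
    [0,0,1,0,0,0.3,1],
    [0,0,1,0,0,0.3,1],
    [0,0,1,0,0,0.3,1],
    [0,0,1,0,0,0.3,1],
    [0,0,0,0,0,0,1]
  ]
}}

```text
clock: 4.42
tool_pos: [497.0, 65.3, 264.3]
orientation: [0.0, 0.988, -0.155, -0.002]
ft_force: [-0.2, 0.2, 0.5]
grip_width: 88.0
finger_force: 0.0
```

```bash
cat >> h.py <<'E'
def go(x,y,z,yaw):
    "tool-axis shift (units) and turn (units) to reach pose; tool down"
    s=ctrl.state();q=R.from_quat(np.roll(s['orientation'],-1));M=q.as_matrix()
    c,n=np.cos(np.radians(yaw)),np.sin(np.radians(yaw))
    G=np.array([[c,n,0],[n,-c,0],[0,0,-1]])
    print('clock',s['clock'],'pos',s['tool_pos'].round(1) if hasattr(s['tool_pos'],'round') else s['tool_pos'],'yaw',np.degrees(np.arctan2(M[1,0],M[0,0])).round(2),'tilt',M[:2,2].round(4))
    print('shift units',(M.T@(np.array([x,y,z])-s['tool_pos'])/30).round(2),'turn units',(np.degrees((R.from_matrix(M).inv()*R.from_matrix(G)).as_rotvec())/5).round(3))
E
python3 - <<'E'
from ins import *
# w0 pose known from print
w=np.load('w1.npy',allow_pickle=True).item();
w['cam_to_world']=np.array([[.385,-.883,-.267,449.665],[-.923,-.368,-.114,-246.763],[.002,.291,-.957,440.824],[0,0,0,1]])
c,P=wells(cv2.imread('pics/w0.png')[:,:,::-1].copy(),w,(284,90,360,168),45)
print(P.mean(0),np.degrees(np.arctan2(*(P-P.mean(0)).T[::-1])))
print(np.round(ctrl.state()['joint_positions'],3))
go(449,-255.5,160,-17.5)
E
```

```text
[ 448.84102379 -255.53954269] [  27.77839845  -62.08345523  117.66792477 -152.21639424]
[-0.106  0.278  1.378 -0.     1.49   1.777]
clock 4.4167 pos [497.   65.3 264.3] yaw -17.88 tilt [-0.0032  0.0002]
shift units [ 1.77 10.67  3.48] turn units [ 0.009  0.035 -0.075]
```

The two measurements of the insert agree to within 0.6 mm. I'll go above it now.

{"op": "apply_moves", "data": {
  "plan": [
    [0,0,0,0.15,1,0.3,1],
    [0,0,0,0.15,1,0.3,1],
    [0,0,0,0.15,1,0.3,1],
    [0,0,0,0.15,1,0.3,1],
    [0,0,0,0.15,1,0.3,1],
    [0,0,0,0.15,1,0.3,1],
    [0,0,0,0.15,1,0.3,1],
    [0,0,0,0.15,1,0.3,1],
    [0,0,0,0.15,1,0.3,1],
    [0,0,0,0.2,0.7,0.3,1]
  ]
}}

```text
clock: 5.25
tool_pos: [453.2, -227.8, 176.0]
orientation: [0.0, 0.988, -0.153, 0.0]
ft_force: [0.6, 0.5, -0.1]
grip_width: 88.2
finger_force: 0.0
```

Run:
```python
from h import *
go(448.9,-255.8,53.5,-17.3)
```

```text
clock 5.25 pos [ 453.2 -227.8  176. ] yaw -17.57 tilt [ 0.0004 -0.0009]
shift units [0.14 0.93 4.08] turn units [ 0.008 -0.007 -0.054]
```

{"op": "apply_moves", "data": {
  "plan": [
    [0,0,0,0,0,0,1],
    [0,0,0,0,0,0,1]
  ]
}}

```text
clock: 5.42
tool_pos: [453.8, -226.0, 175.8]
orientation: [-0.0, 0.988, -0.153, -0.0]
ft_force: [-0.4, 1.1, 0.3]
grip_width: 88.2
finger_force: 0.0
```

Run:
```python
from h import *
go(448.9,-255.8,53.5,-17.3)
```

```text
clock 5.4167 pos [ 453.8 -226.   175.8] yaw -17.65 tilt [-0.0005  0.0005]
shift units [0.15 1.   4.08] turn units [-0.004  0.007 -0.07 ]
```

{"op": "apply_moves", "data": {
  "plan": [
    [0,0,-0.05,0.08,0.5,0,1],
    [0,0,0,0.07,0.5,0,1],
    [0,0,0,0,0,0.7,1],
    [0,0,0,0,0,0.7,1],
    [0,0,0,0,0,0.7,1],
    [0,0,0,0,0,0.7,1],
    [0,0,0,0,0,0.7,1],
    [0,0,0,0,0,0.5,1],
    [0,0,0,0,0,0,1],
    [0,0,0,0,0,0,1]
  ]
}}

```text
clock: 6.25
tool_pos: [450.0, -254.4, 56.4]
orientation: [-0.0, 0.989, -0.15, -0.0]
ft_force: [0.5, -0.2, 0.3]
grip_width: 88.4
finger_force: 0.0
```

Run:
```python
from h import *
go(448.9,-255.8,53.5,-17.3)
print(proj('wrist',[448.9,-255.8,90]))
snap('wrist','w3.png')
```

```text
clock 6.25 pos [ 450.  -254.4   56.4] yaw -17.26 tilt [-0.0002  0.0003]
shift units [-0.02  0.06  0.1 ] turn units [-0.003  0.003  0.008]
[316.70003728 360.52455929]
```

View pics/w3.png

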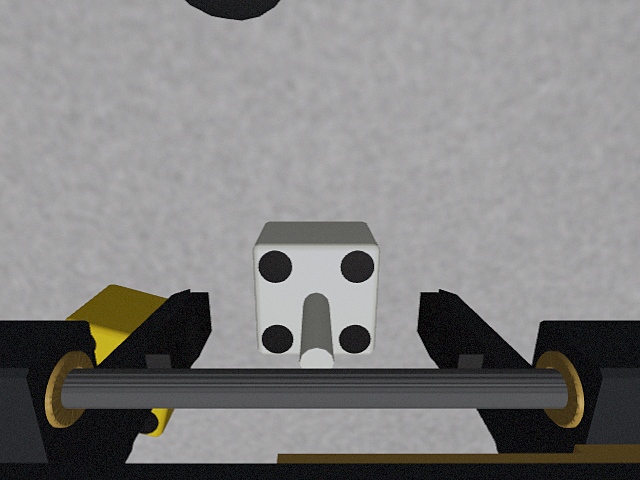

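The white insert sits between the fingers, square to the picture, with its stem top at (317,358). Yellow is clear on the left. I'll grip the stem.

{"op": "apply_moves", "data": {
  "plan": [
    [0,0,0,-0.02,0.06,0,0],
    [0,0,0,0,0,0,0],
    [0,0,0,0,0,0,0],
    [0,0,0,0,0,0,0],
    [0,0,0,0,0,0,0],
    [0,0,0,0,0,0,0],
    [0,0,0,0,0,0,0],
    [0,0,0,0,0,0,0],
    [0,0,0,0,0,0,0],
    [0,0,0,0,0,0,0]
  ]
}}

```text
clock: 7.13
tool_pos: [448.8, -256.6, 55.7]
orientation: [-0.0, 0.989, -0.151, -0.0]
ft_force: [0.0, 0.4, -0.3]
grip_width: 23.7
finger_force: 0.0
```

{"op": "apply_moves", "data": {
  "plan": [
    [0,0,0,0,0,0,0],
    [0,0,0,0,0,0,0],
    [0,0,0,0,0,0,0],
    [0,0,0,0,0,0,0],
    [0,0,0,0,0,-0.2,0],
    [0,0,0,0,0,-0.6,0],
    [0,0,0,0,0,-0.8,0],
    [0,0,0,0,0,-0.8,0],
    [0,0,0,0,0,-0.8,0],
    [0,0,0,0,0,-0.8,0]
  ]
}}

```text
clock: 7.97
tool_pos: [448.5, -256.4, 177.3]
orientation: [-0.0, 0.989, -0.151, -0.0]
ft_force: [0.5, -0.4, -1.6]
grip_width: 10.7
finger_force: 30.0
```

Run:
```python
from ins import *
i=ctrl.camera_info('wrist');im=snap('wrist','w4.png');s=ctrl.state();print(s['grip_width'],s['finger_force'])
z=s['tool_pos'][2]-55.7+45
c,P=wells(im,i,(255,245,380,360),z)
print(c.round(),P.mean(0),s['tool_pos'],np.degrees(np.arctan2(*(P-P.mean(0)).T[::-1])))
go(554.9,115,220,-18.16)
```

```text
10.857999625167807 29.955515507608652
[[355. 266.]
 [272. 266.]] [ 466.23532709 -262.50186955] [ 449.95090994 -257.5974899   181.82342182] [-107.04395567   72.95604433]
clock 8.0167 pos [ 450.  -257.6  181.8] yaw -17.35 tilt [ 0.0057 -0.0053]
shift units [ -0.36 -12.89  -1.32] turn units [ 0.038 -0.081  0.162]
```

{"op": "apply_moves", "data": {
  "plan": [
    [0,0,0,0,-0.6,-0.4,0],
    [0,0,0.04,0,-0.9,-0.3,0],
    [0,0,0.04,0,-1,-0.3,0],
    [0,0,0.04,0,-1,-0.3,0],
    [0,0,0.04,0,-1,0,0],
    [0,0,0,0,-1,0,0],
    [0,0,0,0,-1,0,0],
    [0,0,0,0,-1,0,0],
    [0,0,0,-0.1,-1,0,0],
    [0,0,0,-0.1,-1,0,0]
  ]
}}

```text
clock: 8.85
tool_pos: [530.7, 18.0, 214.7]
orientation: [0.0, 0.987, -0.158, -0.0]
ft_force: [-0.2, -0.5, -2.3]
grip_width: 11.2
finger_force: 30.0
```

{"op": "apply_moves", "data": {
  "plan": [
    [0,0,0,-0.1,-1,0,0],
    [0,0,0,-0.1,-1,0,0],
    [0,0,0,0,-0.8,0,0],
    [0,0,0,0,-0.5,0,0],
    [0,0,0,0,0,0,0],
    [0,0,0,0,0,0,0],
    [0,0,0,0,0,0,0]
  ]
}}

```text
clock: 9.43
tool_pos: [555.5, 111.7, 214.6]
orientation: [0.0, 0.987, -0.158, -0.0]
ft_force: [-0.0, -0.6, -1.7]
grip_width: 10.8
finger_force: 30.0
```

Run:
```python
from ins import *
i=ctrl.camera_info('wrist');im=snap('wrist','w5.png');s=ctrl.state();print(s['grip_width'],s['finger_force'])
z=s['tool_pos'][2]-55.7+45
c,P=wells(im,i,(255,245,380,360),z)
if len(P)==2: d=P[0]-P[1];print(c.round(),P.mean(0),np.degrees(np.arctan2(*d[::-1]))%180-90)
go(554.9,115,108.7,-18.16)
print(P.mean(0)-18*np.array([.9502,-.3117]))
```

```text
10.89731265774031 29.95534272864461
[[355. 266.]
 [272. 266.]] [571.60532058 105.9199502 ] -17.850436704732147
clock 9.4833 pos [555.6 111.5 214.7] yaw -18.21 tilt [-0.0004 -0.0002]
shift units [-0.06 -0.11  3.53] turn units [ 0.004  0.003 -0.011]
[554.50172058 111.5305502 ]
```

{"op": "apply_moves", "data": {
  "plan": [
    [0,0,0.06,-0.02,-0.12,0.3,0],
    [0,0,0,0,0,0.6,0],
    [0,0,0,0,0,0.7,0],
    [0,0,0,0,0,0.7,0],
    [0,0,0,0,0,0.6,0],
    [0,0,0,0,0,0.4,0],
    [0,0,0,0,0,0.1,0],
    [0,0,0,0,0,0,0],
    [0,0,0,0,0,0,0]
  ]
}}

```text
clock: 10.23
tool_pos: [556.7, 115.8, 113.2]
orientation: [-0.0, 0.987, -0.161, 0.0]
ft_force: [0.1, -0.0, -0.9]
grip_width: 11.3
finger_force: 30.0
```

Run:
```python
from ins import *
i=ctrl.camera_info('wrist');im=snap('wrist','w6.png');s=ctrl.state();print(s['grip_width'],s['finger_force'],s['ft_force'])
c,P=wells(im,i,(255,245,380,360),s['tool_pos'][2]-55.7+45)
print(c.round())
if len(P)==2: d=P[0]-P[1];print(P.mean(0)-18*np.array([.9502,-.3117]),np.degrees(np.arctan2(*d[::-1]))%180-90)
go(554.9,115,105.7,-18.16)
```

```text
10.761686898067225 29.95513815432787 [ 0.20932843  0.06066252 -1.74428144]
[[355. 266.]
 [272. 266.]]
[555.65315371 115.44401158] -18.21284995259232
clock 10.2833 pos [556.8 115.8 113.6] yaw -18.48 tilt [ 0.0016 -0.    ]
shift units [-0.05  0.05  0.26] turn units [-0.005 -0.017 -0.065]
```

View pics/w6.png

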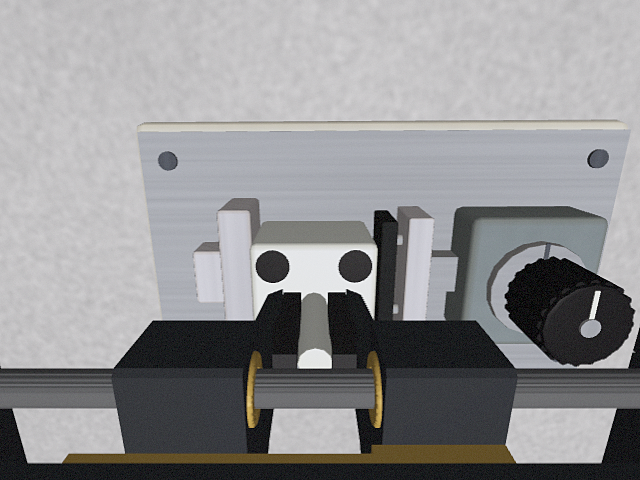

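The insert is between the jaws (top at 315,270), with gaps on both sides. The collar mark shows at (546,255). I'll lower it to contact.

{"op": "apply_moves", "data": {
  "plan": [
    [0,0,0,-0.03,0.01,0.1,0],
    [0,0,0,0,0,0.1,0],
    [0,0,0,0,0,0.04,0],
    [0,0,0,0,0,0,0],
    [0,0,0,0,0,0,0]
  ]
}}

```text
clock: 10.7
tool_pos: [555.4, 116.0, 105.6]
orientation: [0.0, 0.987, -0.16, 0.0]
ft_force: [-0.4, 0.2, -1.5]
grip_width: 11.0
finger_force: 30.0
```

{"op": "apply_moves", "data": {
  "plan": [
    [0,0,0,0,0,0.03,0],
    [0,0,0,0,0,0,0]
  ]
}}

```text
clock: 10.87
tool_pos: [555.7, 116.2, 105.3]
orientation: [-0.0, 0.987, -0.16, 0.001]
ft_force: [-1.0, 1.2, 2.9]
grip_width: 11.4
finger_force: 30.0
```

{"op": "apply_moves", "data": {
  "plan": [
    [0,0,0,0,0,0,0.6],
    [0,0,0,0,0,0,0.6],
    [0,0,0,0,0,0,0.6],
    [0,0,0,0,0,0,0.6],
    [0,0,0,0,0,-0.3,0.6],
    [0,0,0,0,0,-0.6,0.6],
    [0,0,0,0,0,-0.8,0.6],
    [0,0,0,0,0,-0.8,0.6],
    [0,0,0,0,0,-0.8,0.6],
    [0,0,0,0,0,0,0.6]
  ]
}}

```text
clock: 11.7
tool_pos: [557.0, 116.0, 209.0]
orientation: [-0.001, 0.987, -0.16, 0.004]
ft_force: [-0.2, -0.2, 0.6]
grip_width: 52.8
finger_force: 0.0
```

Run:
```python
from ins import *
i=ctrl.camera_info('wrist');im=snap('wrist','w7.png')
g=cv2.cvtColor(im,7)
c,P=wells(im,i,(200,200,420,480),95)
print(c.round(),P.round(1)); 
u=np.array([.3117,.9502]);ex=np.array([.9502,-.3117]);bay=np.array([554.9,115.])
for p in P: print((p-bay)@ex,(p-bay)@u)
go(520.9,11.5,192,-18.16);print(np.round(ctrl.state()['joint_positions'],2))
```

```text
[[413. 234.]
 [289. 217.]
 [340. 216.]
 [289. 265.]
 [339. 265.]
 [310. 377.]
 [301. 383.]
 [289. 387.]
 [202. 415.]] [[538.   47.9]
 [577.6 127.5]
 [566.3  93.3]
 [543.5 138.9]
 [532.1 104.7]
 [449.  155.4]
 [446.1 163.2]
 [445.7 173.8]
 [442.1 251.2]]
4.821975224632233 -69.07638269833365
17.687024296999244 18.951223431618825
17.567589235008445 -17.12308004580532
-18.320948991905926 19.11573884321058
-18.49634915546633 -16.88515883757404
-113.21577741723705 5.33825376153257
-118.39661654948301 11.87425126800014
-122.04476454063142 21.813626841799454
-149.67831656897528 94.279417886264
clock 11.75 pos [556.3 116.  206.4] yaw -18.46 tilt [ 0.0054 -0.0001]
shift units [-0.02  3.68  0.47] turn units [-0.019 -0.059 -0.059]
[-0.    0.43  1.31 -0.    1.4   1.89]
```

View pics/w7.png

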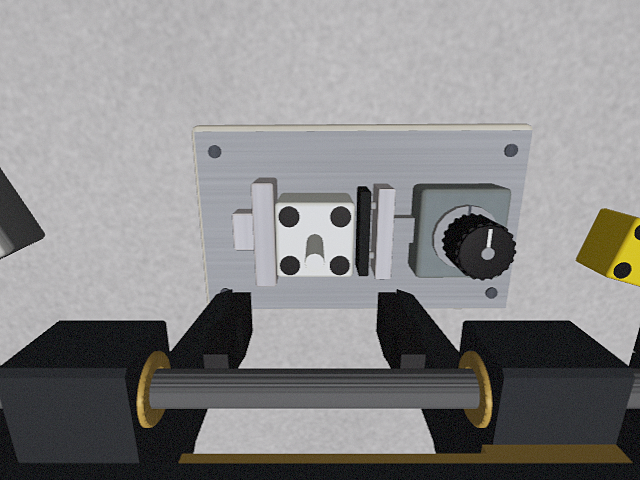

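The insert stands at the bay, off by (−0.4, +1.0) mm and square, with the jaws either side and the knob at (487,250). Now over the knob, winding the wrist back.

{"op": "apply_moves", "data": {
  "plan": [
    [0,0,0,0,0.9,0,0.75],
    [0,0,0,0,0.9,0,0.75],
    [0,0,0,0,0.9,0,0.75],
    [0,0,0,0,0.9,0,0.75],
    [0,0,-1,0,0,0,0.75],
    [0,0,-1,0,0,0,0.75],
    [0,0,-1,0,0,0,0.75],
    [0,0,-1,0,0,0,0.75],
    [0,0,-1,0,0,0,0.75],
    [0,0,-1,0,0,0,0.75]
  ]
}}

```text
clock: 12.58
tool_pos: [520.8, 13.6, 202.8]
orientation: [-0.0, 0.995, 0.103, -0.001]
ft_force: [0.2, -0.3, 0.3]
grip_width: 66.2
finger_force: 0.0
```

{"op": "apply_moves", "data": {
  "plan": [
    [0,0,-1,0,0,0,0.75],
    [0,0,-1,0,0,0,0.75],
    [0,0,-1,0,0,0,0.75],
    [0,0,-1,0,0,0,0.75],
    [0,0,-1,0,0,0,0.75],
    [0,0,-1,0,0,0,0.75],
    [0,0,-1,0,0,0,0.75],
    [0,0,-1,0,0,0,0.75],
    [0,0,-1,0,0,0,0.75],
    [0,0,-1,0,0,0,0.75]
  ]
}}

```text
clock: 13.42
tool_pos: [520.8, 13.6, 202.8]
orientation: [-0.001, 0.858, 0.513, -0.001]
ft_force: [-0.3, -0.4, -0.1]
grip_width: 66.3
finger_force: 0.0
```

{"op": "apply_moves", "data": {
  "plan": [
    [0,0,-1,0,0,0,0.75],
    [0,0,-1,0,0,0,0.75],
    [0,0,-1,0,0,0,0.75],
    [0,0,-1,0,0,0,0.75],
    [0,0,-1,0,0,0,0.75],
    [0,0,-1,0,0,0,0.75],
    [0,0,-1,0,0,0,0.75],
    [0,0,-1,0,0,0,0.75],
    [0,0,0,0,0,0,0.75],
    [0,0,0,0,0,0,0.75]
  ]
}}

```text
clock: 14.25
tool_pos: [520.9, 13.6, 203.1]
orientation: [-0.001, 0.633, 0.774, -0.0]
ft_force: [0.4, -0.2, -0.4]
grip_width: 66.1
finger_force: 0.0
```

Run:
```python
from h import *
go(520.9,11.5,94.5,100);s=ctrl.state();print(np.round(s['joint_positions'],2),s['torque'])
```

```text
clock 14.25 pos [520.9  13.6 203.1] yaw 101.39 tilt [-0.0013  0.0002]
shift units [-0.07 -0.01  3.62] turn units [-0.014 -0.005  0.278]
[-0.2   0.36  1.44 -0.    1.34 -0.4 ] [-0.03083867 -0.10135646  0.03035876]
```

{"op": "apply_moves", "data": {
  "plan": [
    [0,0,0,-0.07,0,0.5,0.75],
    [0,0,0,0,0,0.8,0.75],
    [0,0,0,0,0,0.8,0.75],
    [0,0,0,0,0,0.8,0.75],
    [0,0,0,0,0,0.5,0.75],
    [0,0,0,0,0,0.2,0.75],
    [0,0,0,0,0,0,0.75],
    [0,0,0,0,0,0,0.75]
  ]
}}

```text
clock: 14.92
tool_pos: [521.9, 11.5, 96.1]
orientation: [0.0, 0.633, 0.774, 0.0]
ft_force: [-0.3, -1.4, -0.8]
grip_width: 66.3
finger_force: 0.0
```

{"op": "apply_moves", "data": {
  "plan": [
    [0,0,0,0,0,0,0],
    [0,0,0,0,0,0,0],
    [0,0,0,0,0,0,0],
    [0,0,0,0,0,0,0],
    [0,0,0,0,0,0,0],
    [0,0,0,0,0,0,0],
    [0,0,0,0,0,0,0],
    [0,0,0,0,0,0,0]
  ]
}}

```text
clock: 15.58
tool_pos: [520.5, 11.3, 96.0]
orientation: [-0.001, 0.632, 0.775, -0.001]
ft_force: [-6.5, -1.6, 6.7]
grip_width: 36.4
finger_force: 30.0
```

```bash
cat > st.py <<'E'
from h import *
s=ctrl.state();M=R.from_quat(np.roll(s['orientation'],-1)).as_matrix()
print(round(s['clock'],2),np.round(s['tool_pos'],1),'yaw',np.degrees(np.arctan2(M[1,0],M[0,0])).round(2),'F',np.round(s['ft_force'],1),'Mz',np.round(s['torque'],3),'j6',round(s['joint_positions'][5],3),'tj6',round(s['joint_torque'][5],3),'grip',round(s['grip_width'],1),round(s['finger_force'],1))
E
python3 st.py
```

```text
15.58 [520.5  11.3  96. ] yaw 101.56 F [-6.5 -1.6  6.7] Mz [-0.414  0.974  0.059] j6 -0.407 tj6 0.065 grip 36.4 30.0
```

{"op": "apply_moves", "data": {
  "plan": [
    [0,0,0.5,0,0,0,0],
    [0,0,0.5,0,0,0,0],
    [0,0,0.5,0,0,0,0],
    [0,0,0.5,0,0,0,0]
  ]
}}

```text
clock: 15.92
tool_pos: [520.4, 11.3, 96.0]
orientation: [-0.001, 0.698, 0.716, -0.001]
ft_force: [-6.7, -1.7, 7.1]
grip_width: 36.1
finger_force: 30.0
```

```bash
python3 st.py
```

```text
15.92 [520.4  11.3  96. ] yaw 91.48 F [-6.7 -1.7  7.1] Mz [-0.401  1.077  0.354] j6 -0.23 tj6 -0.303 grip 36.1 30.0
```

{"op": "apply_moves", "data": {
  "plan": [
    [0,0,0.5,0,0,0,0],
    [0,0,0.5,0,0,0,0],
    [0,0,0.5,0,0,0,0],
    [0,0,0.5,0,0,0,0],
    [0,0,0.5,0,0,0,0],
    [0,0,0.5,0,0,0,0],
    [0,0,0.5,0,0,0,0],
    [0,0,0.5,0,0,0,0],
    [0,0,0.5,0,0,0,0],
    [0,0,0.5,0,0,0,0]
  ]
}}

```text
clock: 16.75
tool_pos: [520.1, 11.4, 96.0]
orientation: [-0.001, 0.836, 0.548, -0.002]
ft_force: [-8.1, -2.2, 7.4]
grip_width: 36.5
finger_force: 30.0
```

```bash
python3 st.py
python3 - <<'E'
from h import *
snap('wrist','w8.png')
for f in ('scene',): snap(f,'s8.png')
E
python3 st.py
```

```text
16.75 [520.1  11.4  96. ] yaw 66.48 F [-8.1 -2.2  7.4] Mz [-0.311  1.406  0.387] j6 0.206 tj6 -0.303 grip 36.5 30.0
16.85 [520.1  11.4  96. ] yaw 66.5 F [-9.  -2.8  8.8] Mz [-0.371  1.356  0.131] j6 0.206 tj6 0.616 grip 36.2 30.0
```

Run:
```python
import cv2,numpy as np
g=cv2.imread('pics/w7.png',0).astype(int)
for v in (225,235,245): print(v,g[v,345:375].tolist())
```

```text
225 [29, 106, 204, 227, 223, 218, 213, 214, 186, 151, 144, 68, 2, 10, 20, 35, 33, 45, 36, 41, 38, 32, 42, 29, 18, 138, 147, 91, 85, 86]
235 [219, 219, 216, 218, 219, 216, 213, 207, 177, 147, 138, 35, 2, 4, 13, 37, 32, 35, 38, 44, 29, 30, 30, 26, 42, 122, 129, 80, 86, 82]
245 [219, 217, 217, 219, 218, 216, 210, 198, 161, 161, 137, 0, 16, 16, 18, 36, 39, 32, 43, 38, 37, 38, 37, 18, 106, 128, 96, 86, 81, 84]
```

{"op": "apply_moves", "data": {
  "plan": [
    [0,0,0.4,0,0,0,0],
    [0,0,0.4,0,0,0,0],
    [0,0,0.4,0,0,0,0],
    [0,0,0.4,0,0,0,0],
    [0,0,0.4,0,0,0,0]
  ]
}}

```text
clock: 17.27
tool_pos: [519.9, 11.4, 96.0]
orientation: [-0.001, 0.881, 0.473, -0.002]
ft_force: [-8.5, -1.7, 7.9]
grip_width: 36.5
finger_force: 30.0
```

```bash
python3 st.py
```

```text
17.27 [519.9  11.4  96. ] yaw 56.51 F [-8.5 -1.7  7.9] Mz [-0.228  1.462  0.416] j6 0.38 tj6 -0.166 grip 36.5 30.0
```

The jaw face measures about y = −32.5, so contact should come near 1.2 rad. I'm at 0.79 rad; one more 10° step, then small ones.

{"op": "apply_moves", "data": {
  "plan": [
    [0,0,0.4,0,0,0,0],
    [0,0,0.4,0,0,0,0],
    [0,0,0.4,0,0,0,0],
    [0,0,0.4,0,0,0,0],
    [0,0,0.4,0,0,0,0]
  ]
}}

```text
clock: 17.68
tool_pos: [519.8, 11.5, 96.0]
orientation: [-0.001, 0.919, 0.395, -0.002]
ft_force: [-9.7, -2.2, 7.9]
grip_width: 36.3
finger_force: 30.0
```

```bash
python3 st.py
```

```text
17.68 [519.8  11.5  96. ] yaw 46.51 F [-9.7 -2.2  7.9] Mz [-0.241  1.505  0.413] j6 0.555 tj6 -0.159 grip 36.3 30.0
```

Now 5° steps, reading the torque right at the end of the motion each time.

{"op": "apply_moves", "data": {
  "plan": [
    [0,0,0.34,0,0,0,0],
    [0,0,0.33,0,0,0,0],
    [0,0,0.33,0,0,0,0]
  ]
}}

```text
clock: 17.93
tool_pos: [519.8, 11.6, 96.0]
orientation: [-0.001, 0.935, 0.354, -0.002]
ft_force: [-9.0, -1.7, 8.6]
grip_width: 36.2
finger_force: 30.0
```

```bash
python3 st.py
```

```text
17.93 [519.8  11.6  96. ] yaw 41.52 F [-9.  -1.7  8.6] Mz [-0.214  1.496  0.4  ] j6 0.642 tj6 -0.06 grip 36.2 30.0
```

{"op": "apply_moves", "data": {
  "plan": [
    [0,0,0.34,0,0,0,0],
    [0,0,0.33,0,0,0,0],
    [0,0,0.33,0,0,0,0]
  ]
}}

```text
clock: 18.18
tool_pos: [519.8, 11.6, 96.0]
orientation: [-0.001, 0.95, 0.313, -0.002]
ft_force: [-10.9, -1.4, 8.6]
grip_width: 36.2
finger_force: 30.0
```

```bash
python3 st.py
```

```text
18.18 [519.8  11.6  96. ] yaw 36.53 F [-10.9  -1.4   8.6] Mz [-0.171  1.59   0.419] j6 0.729 tj6 -0.061 grip 36.2 30.0
```

{"op": "apply_moves", "data": {
  "plan": [
    [0,0,0.34,0,0,0,0],
    [0,0,0.33,0,0,0,0],
    [0,0,0.33,0,0,0,0]
  ]
}}

```text
clock: 18.43
tool_pos: [519.7, 11.6, 96.0]
orientation: [-0.0, 0.962, 0.272, -0.002]
ft_force: [-10.6, -0.3, 9.2]
grip_width: 36.3
finger_force: 30.0
```

```bash
python3 st.py
```

```text
18.43 [519.7  11.6  96. ] yaw 31.54 F [-10.6  -0.3   9.2] Mz [-0.102  1.508  0.573] j6 0.816 tj6 0.142 grip 36.3 30.0
```

The torque is climbing (0.41 to 0.57). Smaller steps now.

{"op": "apply_moves", "data": {
  "plan": [
    [0,0,0.2,0,0,0,0],
    [0,0,0.1,0,0,0,0]
  ]
}}

```text
clock: 18.6
tool_pos: [519.7, 11.7, 96.0]
orientation: [-0.0, 0.966, 0.26, -0.002]
ft_force: [-10.3, -0.7, 8.6]
grip_width: 36.3
finger_force: 30.0
```

```bash
python3 st.py
```

```text
18.6 [519.7  11.7  96. ] yaw 30.08 F [-10.3  -0.7   8.6] Mz [-0.022  1.633  0.691] j6 0.841 tj6 0.632 grip 36.3 30.0
```

{"op": "apply_moves", "data": {
  "plan": [
    [0,0,0.15,0,0,0,0],
    [0,0,0.15,0,0,0,0]
  ]
}}

```text
clock: 18.77
tool_pos: [519.7, 11.7, 96.0]
orientation: [-0.0, 0.969, 0.247, -0.002]
ft_force: [-10.8, -0.1, 9.0]
grip_width: 36.3
finger_force: 30.0
```

```bash
python3 st.py
```

```text
18.77 [519.7  11.7  96. ] yaw 28.6 F [-10.8  -0.1   9. ] Mz [-0.058  1.597  0.592] j6 0.867 tj6 0.421 grip 36.3 30.0
```

The torque holds at about 0.6–0.69, so the clutch is slipping. I'll let go, back off, and check.

{"op": "apply_moves", "data": {
  "plan": [
    [0,0,0,0,0,0,0.75],
    [0,0,0,0,0,0,0.75],
    [0,0,0,0,0,0,0.75],
    [0,0,0,0,0,0,0.75],
    [0,0,0,0,0,0,0.75],
    [0,0,0,0,0,-0.3,0.75],
    [0,0,0,0,0,-0.8,0.75],
    [0,0,0,0,0,-1,0.75],
    [0,0,0,0,0,-1,0.75],
    [0,0,0,0,0,-0.8,0.75]
  ]
}}

```text
clock: 19.6
tool_pos: [521.8, 11.5, 215.6]
orientation: [0.0, 0.969, 0.247, 0.001]
ft_force: [0.0, 0.4, -0.0]
grip_width: 65.9
finger_force: 0.0
```

{"op": "apply_moves", "data": {
  "plan": [
    [0,0,1,-1,0,0,0.75],
    [0,0,1,-1,0,0,0.75],
    [0,0,1,-1,0,0,0.75],
    [0,0,1,-1,0,0,0.75],
    [0,0,1,-0.5,-0.5,0,0.75],
    [0,0,1,0,-0.5,0,0.75],
    [0,0,1,0,-0.5,0,0.75],
    [0,0,1,0,-0.5,0,0.75],
    [0,0,1,0,0,0,0.75],
    [0,0,0,0,0,0,0.75]
  ]
}}

```text
clock: 20.43
tool_pos: [394.3, 26.6, 213.3]
orientation: [0.0, 0.99, -0.144, 0.0]
ft_force: [-0.2, 0.3, 0.4]
grip_width: 65.9
finger_force: 0.0
```

Run:
```python
from h import *
go(500,60,192,-18.16)
i=ctrl.camera_info('wrist');im=snap('wrist');b=np.array([554.9,115.])
np.save('w9.npy',i,allow_pickle=True);cv2.imwrite('pics/w9full.png',im[:,:,::-1])
print(proj('wrist',[520.9,11.5,123]),proj('wrist',[554.9,115,95]))
a=cv2.imread('pics/w7.png')
cv2.imwrite('pics/cmp.png',np.hstack([cv2.resize(a[120:320,180:540],None,fx=1.1,fy=1.1),cv2.resize(im[:,:,::-1],(400,300))[:220]]) if 0 else np.vstack([cv2.resize(a[160:300,200:530],None,fx=1.9,fy=1.9),cv2.resize(im[:,:,::-1][0:330],(627,323))]))
```

```text
clock 20.4333 pos [394.3  26.6 213.3] yaw -16.55 tilt [ 0.0009 -0.0002]
shift units [ 3.06 -2.07  0.71] turn units [-0.001 -0.011  0.321]
[274.13069345  31.83970354] [103.63331276  36.0827296 ]
```

View pics/cmp.png

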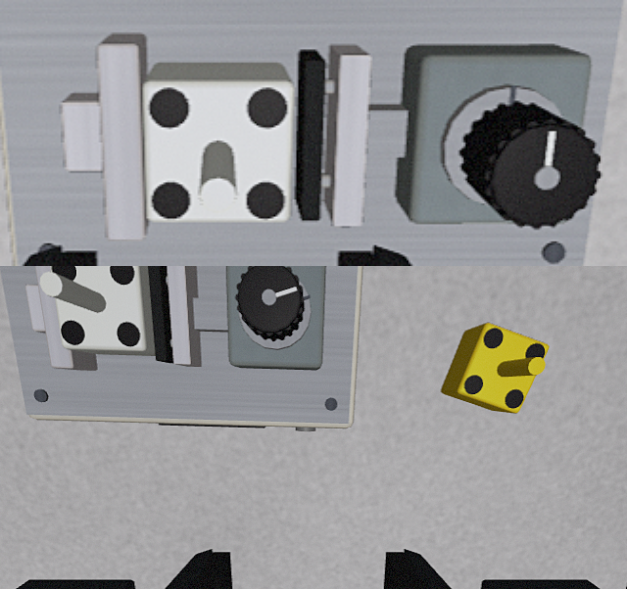

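The picture shows the index line turned about 71° clockwise, matching the 73° wrist turn, so the fingers did not slip. The insert stands upright between both jaws, with the rubber against it, and the gripper is clear. I'm handing it in.

```bash
python3 -c "
from rig import ctrl
print(ctrl.hand_in())"
```

```text
the job is handed in; nothing more can be done
None
```

The white insert stands upright in the bay, clamped between the jaws, and the thumbscrew was stopped about 3° after the torque jump that marks the clutch's first slip; the job was handed in at about 20.5 s, with no verdict returned.

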